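# Balance a lopsided teapot carrier and set it on the display block

### The arm

A 7-joint arm with a two-finger parallel gripper is mounted at the origin on the work surface. World frame = base frame: x ahead of the robot, y to its left, z up, the work surface at z = 0. Lengths are in m, angles in rad, forces in N, time in s.
With the tool pointing down it reaches from about 0.4 to 0.85 m from the base axis. Payload 10.4 kg.
Tool frame: the origin (TCP) lies on the centre line of the jaws, within the pads' length; the fingertips stand 8 mm ahead of it and the grasp point (between the pads) lies 11 mm behind it (r.finger_overhang is the distance from the TCP to the fingertips, in m); z points along the fingers, y is the line along which they close (so a half turn about z gives the same grasp; the last joint's range is limited). The gripper opens to 87 mm and grips with 3 to 60 N. Pads are 19 mm wide; open, the fingers measure 117 mm over their backs; the gripper's body (75 mm by 190 mm) begins 51 mm behind the grasp point.
Start: joints at [-1.18, 0.332, -0.065, 1.46, 0.022, 1.35, -0.088], TCP at [0.251, 0.572, 0.231] pointing down, gripper open.
Joint ranges: [-2.6, 2.6], [-0.5, 2.12], [-1.47, 1.34], [0.16, 2.42], [-1.27, 4.41], [0.06, 2.06], [-2.6, 2.6]. Speed limits (rad/s): [2.22, 2.22, 2.79, 2.79, 3.14, 3.14, 3.14].

### API

Orientations are given as a unit quaternion [x, y, z, w].
In Python, from bench import r, vision gives the robot as it stands.
- The arm moves only by the tool drive_tool, never from a script. Its argument "series" is a list of rows, each a list of 2 entries, a list of its own where there are three numbers: the shift along the world's x, y, z in cm, then the turn about the world's z in degrees. A call has exactly 10 rows; each row shifts and turns the commanded pose from where the row before left it; what a row does not reach is not made up. A row lasts 1/8 s, in which the tool goes at most 62.5 mm and 10.7 degrees, less where a joint would pass 70% of its speed; a pose out of reach is approached as far as the arm can. A call with a gripper value outside its range is refused whole. "hand" is the closure, from 0 (fully open) to 1 (shut), set as the call begins (left out, the last holds). The fingers move at their own pace and stop on an object; "newtons" is the grip in N (left out, the last holds). Time passes only in rows, so rows that do not move let the fingers close, or fill a call up. It gives the time, the measured TCP pose, the force, the opening and the grip force at its end, in the units of the state.
- r.read_state(): the state, without advancing time (a new reading comes with each control period).
- vision.camera(name): name is "side" or "top"; returns a dict with "color" (420x560x3 uint8, red, green, blue), "intrinsics" (3x3 intrinsics, pixels), "k1" (the pictures are not rectified: a ray, as slopes to the right and down, at radius r is drawn at 1 + k1 r^2 times it, then the intrinsics apply), "R" (3x3) and "t" (3): a world point X has camera coordinates R X + t. Camera axes: x right, y down, z forward; pixel columns grow to the right and rows downward; lengths in m; the calibration is good to about 2 mm. A picture is of the moment at which its call begins. There is no depth.
- r.close_job(): hands the job in; it is judged then, once.
The state is a dict: "time": time; "joint_positions": joint angles; "joint_vel": joint speeds; "joint_torque": joint torques, N m; "ee_pos": TCP position; "eef_rot": TCP orientation; "ft_force": force on the tool from outside, world axes, zero at the start; "torque": the same for the moment, N m; "width": finger opening in m; "grip_force": force on a finger pad.
Only numpy, scipy, OpenCV 4.12 (cv2) and the standard library are available. Lean on these libraries where they do the work, as an engineer would, in place of code of your own. Each camera call takes 0.05 s, during which the arm holds its last target. There are 200 camera calls.

### The job

Move the wooden carrier with its two teapots onto the blue display block: find by small trial lifts where along the rail the sliding orange handle must stand for the lopsided load to hang level, set the carrier down between trials to slide the handle, then carry it hanging level and set it down gently, fully on the block, centred and lined up with it. Lift it only by the orange handle, never by the rail, never let it tip steeply, keep both teapots standing in it, let go at the end and leave everything else on the table where it is.

Things in the scene. Friction and masses are not known exactly. Their poses are not given: they have to be found in the camera images.
- carrier: open wooden tray, 320 mm long (its x) by 136 mm wide (its y), rim 40 mm above its underside, on rubber feet; a partition makes two bays along x. Origin: centre of the underside; z up. Loaded it weighs 0.55 to 1.0 kg; the teapots may be empty or full, so the balance point lies up to 40 mm from the middle, nearly always on the bigger teapot's side.
- rail: steel rail, 12 mm thick, parallel to the carrier's x, its centre line 124 mm above the carrier's underside, and its post at each end. Origin as the carrier's. Not to be gripped.
- handle_slide (a joint): position of the sliding handle along the rail, in m along the carrier's x from its middle, -0.10 to 0.10. It starts between +0.050 and +0.080, off balance. It slides stiffly (2 to 3 N) and stays where it is left; stand the carrier on its feet to slide it.
- grip_mid (a point): centre of the orange hand grip: an upright block 26 mm along the rail, 18 mm across it, 50 mm tall, centre 171 mm above the carrier's underside as it stands. It sits on the black slider, whose top is 135 mm above the underside. Its axes turn with the grip: x along the rail, z up.
- grip (a joint): angle (rad, -0.6 to 0.6) of the loose hinge between slider and orange grip: axis across the rail, 139 mm above the underside. The carrier swings under the grip and settles in about 1 s, its centre of mass about 85 mm below the hinge: hanging, it tilts by about the off-balance distance over 85 mm, heavy end down. Lifted a little off balance, it pivots on the heavy end's feet.
- end_plus (a point): centre of the lower edge of the carrier's +x end (160 mm from its middle)
- end_minus (a point): centre of the lower edge of the carrier's -x end (160 mm from its middle)
- big_pot_mid (a point): dark purple-brown teapot in one bay, 80 mm body, about 135 mm from spout to handle, 84 mm tall, 0.18 to 0.49 kg; the point is 37 mm above its base on its axis; z up
- small_pot_mid (a point): red clay teapot in the other bay, 60 mm body, about 105 mm from spout to handle, 65 mm tall, 0.08 to 0.20 kg; the point is 28 mm above its base on its axis; z up
- stand: blue display block, fixed, 380 mm (its x) by 190 mm (its y), 50 mm tall, flat top. Origin: centre of its underside, on the table.
- cup_mid (a point): small white tea cup, 58 mm across, 42 mm tall; a bystander; the point is on its axis, half-way up its body
- toad_mid (a point): dark clay toad figure, 58 mm across, about 50 mm tall; a bystander; the point is on its axis, half-way up its body
- green_pot_mid (a point): olive teapot, about 125 mm from spout to handle, 75 mm tall; a bystander; the point is on its axis, half-way up its body
- tan_pot_mid (a point): tan teapot, about 118 mm from spout to handle, 72 mm tall; a bystander; the point is on its axis, half-way up its body
- tin_mid (a point): red tea tin, 64 mm across, 90 mm tall; a bystander; the point is on its axis, half-way up its body
- bowl_mid (a point): small blue bowl, 70 mm across, 38 mm tall; a bystander; the point is on its axis, half-way up its body
Not all that is in view belongs to the job. Leave any yellow look-alike of the part that bears small_pot_mid alone.

How it is judged:
By the outcome, as a careful person would: the job done as asked, in the order asked, and still so for the second after the job is handed in, with the robot touching nothing.
It also fails if it takes over 64 s, if anything falls off the work surface, if the arm or the gripper's body presses on something with over 40 N, if the wrist force passes 120 N, or if a joint passes its speed limit or range.

## Working session

There is one attempt and no reset: what is moved stays moved. The work goes in short steps, Python scripts to look and compute and a tool call to move; the robot and the scene stay as the last step left them, time stands still between calls to the robot, and variables do not carry over. Pictures are saved under pics/ and viewed, at most 10 in all, crops included, and the job is handed in when it is done.

Besides the shell and the picture viewer there is one more tool, called by a JSON object that holds its "name" and its "arguments". drive_tool: Moves the arm, as the interface text tells. Its arguments: {"type":"object","properties":{"series":{"type":"array"},"hand":{"type":"number"},"newtons":{"type":"number"}},"required":["series"]}

```bash
ls; mkdir -p pics; python3 - <<'E'
from bench import r, vision
import cv2,numpy as np,pickle
s=r.read_state(); print(s)
out=[]
for n in("top","side"):
    c=vision.camera(n); pickle.dump(c,open(f"pics/{n}0.pkl","wb"))
    print(n,c["intrinsics"],c["k1"],c["R"],c["t"])
    cv2.imwrite(f"pics/{n}0.png",cv2.resize(c["color"][:,:,::-1],(800,600),interpolation=cv2.INTER_CUBIC))
E
```

```text
pics
{'time': 0.0, 'joint_positions': array([-1.17961921,  0.332865  , -0.06467323,  1.46092959,  0.02163381,
        1.34990853, -0.08850207]), 'joint_vel': array([-1.94626042e-03, -7.58669710e-05,  3.12332086e-04,  1.10507059e-03,
       -1.63125086e-03, -3.61598010e-04,  7.91091331e-04]), 'joint_torque': array([ 1.01404999e-04, -6.23239017e+01,  2.48180033e-02, -3.89910793e+01,
       -6.13106531e-02,  3.96322820e-02,  7.36893162e-05]), 'ee_pos': array([0.25117418, 0.57190077, 0.22976377]), 'eef_rot': array([ 2.05415366e-01,  9.78674628e-01, -7.01161397e-04, -9.22522002e-05]), 'ft_force': array([-0.00504608, -0.34843821,  0.53346582]), 'torque': array([-0.03488429, -0.04000379,  0.00711691]), 'grip_force': 0.0, 'width': 0.08701373050409351}
top [[440.09783417   0.         276.79455865]
 [  0.         440.09783417 209.01779578]
 [  0.           0.           1.        ]] 0.01277431183357599 [[-0.00636466 -0.99988373  0.0138572 ]
 [-0.98935264  0.00428151 -0.14547515]
 [ 0.1453989  -0.01463555 -0.98926486]] [0.07907957 0.57843144 1.36272659]
side [[408.57040184   0.         281.32555737]
 [  0.         408.57040184 206.97059049]
 [  0.           0.           1.        ]] -0.06220272162008078 [[ 0.86247722 -0.50591818  0.01341047]
 [-0.29709763 -0.52758093 -0.79585888]
 [ 0.40971458  0.68242594 -0.60533363]] [-0.41839235  0.30270241  1.08221519]
```

View pics/top0.png

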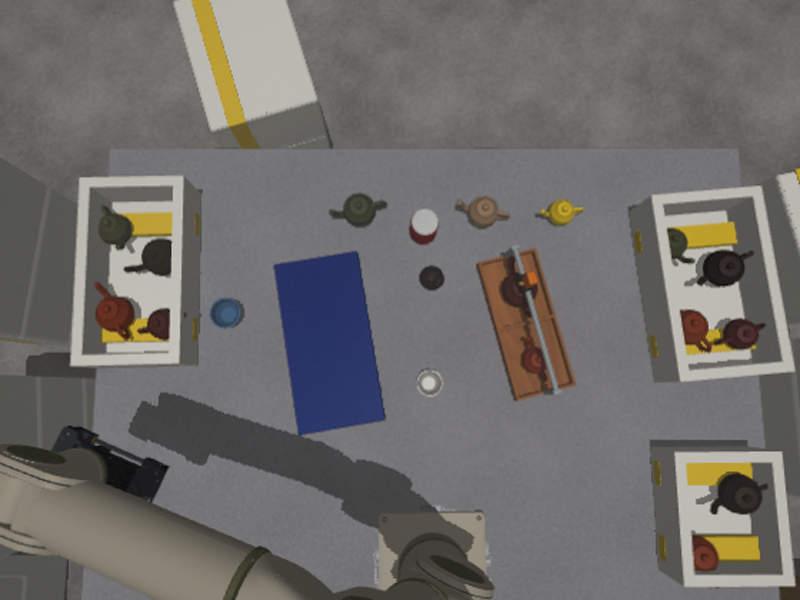

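View pics/side0.png

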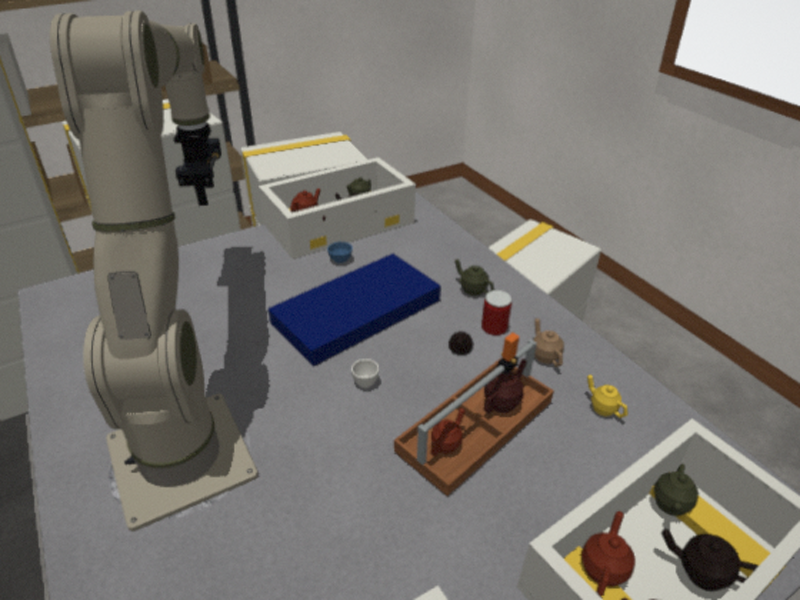

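The top view (800×600) shows the carrier at about (527,323) with the orange grip at (532,280). The big pot is in the far bay (519,288) and the small red pot in the near bay (533,360). The blue block is at (330,342), and the cup (428,383) and toad (431,277) stand between the two. Other red pots are in the crates at (113,313), (693,327) and (705,553), and there is a yellow look-alike at (562,212). Only the pots under the rail belong to the job. The carrier's +x end is the far one, since the grip stands there.

```bash
cat > h.py <<'E'
import cv2,numpy as np
from bench import r,vision
def und(c,px):
    D=np.array([c["k1"],0,0,0.]); return cv2.undistortPoints(np.array(px,float).reshape(-1,1,2),c["intrinsics"],D)[:,0]
def ray(c,px):
    d=np.c_[und(c,px),np.ones(len(px))]@c["R"]; return -c["R"].T@c["t"],d
def plane(c,px,z):
    o,d=ray(c,np.array(px).reshape(-1,2)); return o+d*((z-o[2])/d[:,2])[:,None]
def tri(c1,p1,c2,p2):
    P=[np.c_[c["R"],c["t"]] for c in(c1,c2)]
    X=cv2.triangulatePoints(P[0],P[1],und(c1,[p1]).T,und(c2,[p2]).T); return (X[:3]/X[3])[:,0]
def proj(c,X):
    X=np.array(X,float).reshape(-1,3)
    return cv2.projectPoints(X,cv2.Rodrigues(c["R"])[0],c["t"],c["intrinsics"],np.array([c["k1"],0,0,0.]))[0][:,0]
def mask(c,lo,hi):
    return cv2.inRange(cv2.cvtColor(c["color"],cv2.COLOR_RGB2HSV),np.array(lo),np.array(hi))
def big(m,roi=None):
    if roi is not None:
        k=np.zeros_like(m); x0,y0,x1,y1=roi; k[y0:y1,x0:x1]=m[y0:y1,x0:x1]; m=k
    cs,_=cv2.findContours(m,cv2.RETR_EXTERNAL,cv2.CHAIN_APPROX_NONE)
    return max(cs,key=cv2.contourArea)
def cen(k):
    M=cv2.moments(k); return np.array([M["m10"],M["m01"]])/M["m00"]
ORANGE=((5,190,120),(14,255,255))
E
python3 - <<'E'
from h import *
import pickle
T,S=[pickle.load(open(f"pics/{n}0.pkl","rb")) for n in("top","side")]
for n,c,p in(("T",T,(372,196)),("S",S,(358,243))): 
    x,y=p; print(n,cv2.cvtColor(c["color"],cv2.COLOR_RGB2HSV)[y-2:y+3:2,x-2:x+3:2].reshape(-1,3).tolist())
print(cv2.cvtColor(T["color"],cv2.COLOR_RGB2HSV)[[210,265,200],[352,372,345]])
kt=big(mask(T,*ORANGE),(330,165,410,285)); ks=big(mask(S,*ORANGE),(330,220,380,270))
print(cv2.contourArea(kt),cv2.boundingRect(kt),cen(kt),cv2.contourArea(ks),cv2.boundingRect(ks),cen(ks))
b=big(mask(T,(110,150,60),(125,255,255))); q=cv2.approxPolyDP(b,6,True)[:,0]; print(q.tolist())
P=plane(T,q,.05);print(P,[np.linalg.norm(P[i]-P[i-1]) for i in range(len(P))])
w=big(mask(T,(3,90,60),(17,200,230)),(325,165,410,285)); 
m=cv2.minAreaRect(w);q=cv2.boxPoints(m);P=plane(T,q,.04);print(q.tolist(),P,[np.linalg.norm(P[i]-P[i-1]) for i in range(4)])
cv2.imwrite("pics/crop.png",np.hstack([cv2.resize(c["color"][y:y+125,x:x+100,::-1],(400,500),interpolation=cv2.INTER_CUBIC) for c,x,y in((T,320,165),(S,280,225))]))
E
```

```text
T [[12, 191, 175], [12, 196, 183], [12, 194, 184], [12, 188, 152], [12, 192, 187], [12, 196, 182], [12, 182, 115], [12, 193, 160], [12, 189, 139]]
S [[12, 192, 110], [12, 193, 107], [12, 196, 100], [12, 203, 108], [12, 198, 102], [12, 182, 101], [12, 199, 110], [12, 191, 100], [11, 191, 99]]
[[ 12 125  90]
 [ 12 132 120]
 [ 12 138 137]]
24.5 (369, 190, 7, 9) [372.21768707 194.25170068] 22.0 (354, 234, 8, 7) [357.86363636 237.        ]
[[249, 177], [194, 192], [210, 303], [251, 286], [242, 291], [235, 283], [261, 249], [247, 250], [260, 242], [250, 236], [257, 227], [252, 193], [245, 200]]
[[0.6816856  0.16448968 0.05      ]
 [0.63348026 0.33911136 0.05      ]
 [0.28719993 0.28282434 0.05      ]
 [0.33762826 0.15732116 0.05      ]
 [0.32264565 0.18500708 0.05      ]
 [0.34710722 0.20674736 0.05      ]
 [0.45141735 0.12632858 0.05      ]
 [0.44855005 0.17007609 0.05      ]
 [0.47332546 0.12943955 0.05      ]
 [0.49233625 0.16082024 0.05      ]
 [0.52062883 0.13885284 0.05      ]
 [0.62956743 0.15479603 0.05      ]
 [0.60704159 0.17698728 0.05      ]] [np.float64(0.07568300744434889), n
[... 153 characters left out ...]
75407525), np.float64(0.13171098436981737), np.float64(0.04384137433371954), np.float64(0.04759358643579133), np.float64(0.036690023678356644), np.float64(0.03581950085565044), np.float64(0.11009907287464668), np.float64(0.031620641885793756)]
[[332.8302001953125, 183.90565490722656], [358.98114013671875, 176.43394470214844], [386.5660400390625, 272.98114013671875], [360.41510009765625, 280.45281982421875]] [[ 0.66023613 -0.10542641  0.04      ]
 [ 0.68456965 -0.19081208  0.04      ]
 [ 0.37487774 -0.267016    0.04      ]
 [ 0.35223269 -0.18406947  0.04      ]] [np.float64(0.31788496273035044), np.float64(0.08878531641009432), np.float64(0.31892964013646213), np.float64(0.08598212932967829)]
```

View pics/crop.png

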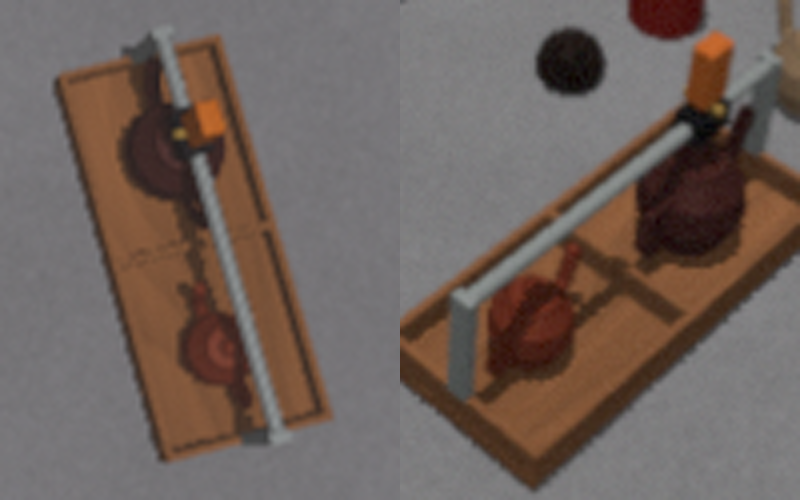

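The crop shows the carrier: big dark pot in the far bay under the orange grip, small red pot (not the yellow one) in the near bay. Next I'll measure the geometry.

```bash
python3 - <<'E'
from h import *
import pickle
T,S=[pickle.load(open(f"pics/{n}0.pkl","rb")) for n in("top","side")]
q=[(334.5,184.5),(375,174.2),(402.5,268.8),(361.25,280)]
P=plane(T,q,.04);print(P.round(4),[round(float(np.linalg.norm(P[i]-P[i-1])),4) for i in range(4)]);c=P.mean(0)
ax=(P[0]+P[1]-P[2]-P[3]); print("carrier",c,np.degrees(np.arctan2(ax[1],ax[0])))
R=plane(T,[(360.75,172.5),(390,274)],.13); d=R[0]-R[1]; print("rail",R,R.mean(0),np.linalg.norm(d),np.degrees(np.arctan2(d[1],d[0])))
O=((8,165,60),(15,255,255))
ks=big(mask(S,*O),(330,220,380,270)); kt=big(mask(T,*O),(330,165,410,285))
print(cv2.boundingRect(ks),cen(ks),cv2.boundingRect(kt),cen(kt))
print("grip tri",tri(T,cen(kt),S,cen(ks)),"plane top",plane(T,[cen(kt)],.185),plane(S,[cen(ks)],.171))
for nm,C in(("T",T),("S",S)):
  b=cv2.convexHull(big(cv2.morphologyEx(mask(C,(108,120,40),(128,255,255)),cv2.MORPH_OPEN,np.ones((3,3))),(150,150,320,310)))
  q=cv2.approxPolyDP(b,5,True)[:,0]; print(nm,q.tolist()); P=plane(C,q,.05);print(P.round(4).tolist(),[round(float(np.linalg.norm(P[i]-P[i-1])),3) for i in range(len(P))])
E
```

```text
[[ 0.6583 -0.1108  0.04  ]
 [ 0.6918 -0.2431  0.04  ]
 [ 0.3876 -0.3177  0.04  ]
 [ 0.3536 -0.1867  0.04  ]] [0.314, 0.1365, 0.3132, 0.1353]
carrier [ 0.52281179 -0.21457421  0.04      ] 13.895793402569543
rail [[ 0.67668467 -0.17800003  0.13      ]
 [ 0.37185339 -0.25345539  0.13      ]] [ 0.52426903 -0.21572771  0.13      ] 0.31403124792274145 13.903055266821259
(352, 234, 11, 19) [356.71551724 242.77155172] (368, 190, 9, 11) [372.03125    194.48958333]
grip tri [ 0.6006305  -0.19986177  0.16866744] plane top [[ 0.5989413  -0.19678084  0.185     ]] [[ 0.5972667  -0.20138008  0.171     ]]
T [[249, 177], [268, 293], [209, 303], [193, 186]]
[[0.6817, 0.1645, 0.05], [0.316, 0.1049, 0.05], [0.2872, 0.2859, 0.05], [0.6529, 0.3427, 0.05]] [0.181, 0.37, 0.183, 0.37]
S [[307, 200], [304, 211], [221, 254], [190, 226], [190, 215], [272, 179]]
[[0.6833, 0.1602, 0.05], [0.6396, 0.1121, 0.05], [0.3093, 0.0578, 0.05], [0.2744, 0.2269, 0.05], [0.2946, 0.2814, 0.05], [0.6415, 0.3377, 0.05]] [0.182, 0.065, 0.335, 0.173, 0.058, 0.351]
```

Measured values:

| Item | Value | Check |
|---|---|---|
| Carrier centre | (0.523, -0.215), yaw 13.9° | 314×136 mm, consistent with the sizes given |
| Grip | (0.599, -0.199, 0.169), slide about +0.076 | In the expected range |
| Block centre | (0.484, 0.2245), yaw 9° | 370×182 mm |

Next I move above the grip.

{"name": "drive_tool", "arguments": {"series": [[[1.8,-4,0.3],2],[[1.8,-4,0.3],2],[[1.8,-4,0.3],2],[[1.8,-4,0.3],2],[[1.8,-4,0.3],2],[[1.8,-4,0.3],2],[[1.8,-4,0.3],2],[[1.8,-4,0.3],2],[[1.8,-4,0.3],2],[[1.8,-4,0.3],2]], "hand": 0.2, "newtons": 30}}

```text
time: 1.35
ee_pos: [0.4316, 0.1708, 0.2605]
eef_rot: [0.032, 0.999, 0.0, -0.0]
ft_force: [0.5, 0.1, -0.1]
width: 0.0697
grip_force: 0.0
```

{"name": "drive_tool", "arguments": {"series": [[[1.9,-4.1,0],2],[[1.9,-4.1,0],2],[[1.9,-4.1,0],2],[[1.9,-4.1,0],2],[[1.9,-4.1,0],2],[[1.9,-4.1,0],2],[[1.9,-4.1,0],2],[[1.9,-4.1,0],2],[[1.5,-4.2,0],2],[[0,0,0],0]]}}

```text
time: 2.6
ee_pos: [0.5977, -0.2017, 0.2596]
eef_rot: [-0.122, 0.993, -0.001, -0.001]
ft_force: [-0.3, -0.1, -0.8]
width: 0.0695
grip_force: 0.0
```

```bash
python3 - <<'E'
from h import *
import pickle
s=r.read_state(); print(s["ee_pos"],s["eef_rot"],s["ft_force"],s["width"])
q=s["eef_rot"]; print("tool x yaw",2*np.degrees(np.arctan2(q[1],q[0])))
ims=[]
for n in("side","top"):
    c=vision.camera(n); pickle.dump(c,open(f"pics/{n}1.pkl","wb"))
    x,y=proj(c,[.6,-.2,.2])[0].astype(int); ims.append(cv2.resize(c["color"][max(y-60,0):max(y-60,0)+120,x-65:x+65,::-1],(400,370),interpolation=cv2.INTER_CUBIC)); print(n,x-65,max(y-60,0))
    print(proj(c,[s["ee_pos"],s["ee_pos"]+[0,0,-.008]]))
cv2.imwrite("pics/a1.png",np.hstack(ims))
E
```

```text
[ 0.59767553 -0.20167761  0.25964831] [-1.22074288e-01  9.92519993e-01 -9.06905397e-04 -1.05296914e-03] [-0.28978387 -0.08378731 -0.80833777] 0.06946139984022928
tool x yaw 194.02367521142398
side 293 173
[[361.31922719 216.79877073]
 [360.9039111  219.25502018]]
top 309 133
[[380.12102056 190.04285988]
 [379.39992528 190.59367155]]
```

View pics/a1.png

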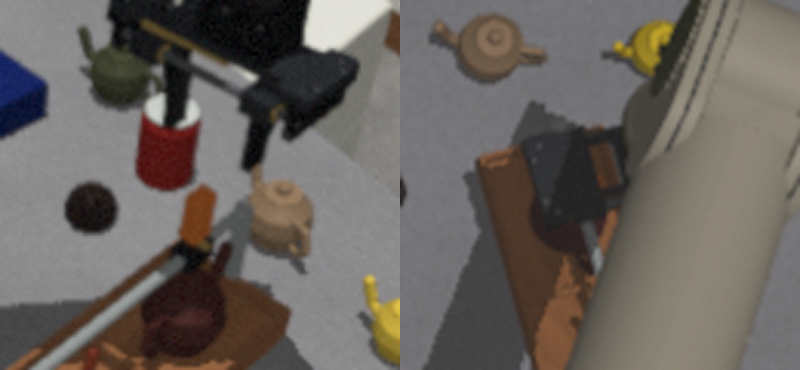

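The side crop shows the fingers straddling the grip: tips at (175,120) and (252,165), grip top at (202,190). Jaws line up with the rail, so I descend.

{"name": "drive_tool", "arguments": {"series": [[[0,0,-1.2],0],[[0,0,-1.2],0],[[0,0,-1.2],0],[[0,0,-1.2],0],[[0,0,-1.2],0],[[0,0,-1.2],0],[[0,0,-1.2],0],[[0,0,-1.2],0],[[0,0,0],0],[[0,0,0],0]]}}

```text
time: 3.95
ee_pos: [0.5985, -0.1978, 0.1649]
eef_rot: [-0.124, 0.992, -0.0, 0.0]
ft_force: [-0.3, 0.3, 0.3]
width: 0.0695
grip_force: 0.0
```

```bash
python3 - <<'E'
from h import *
import pickle
s=r.read_state(); print(s["ee_pos"],s["ft_force"])
c=vision.camera("side"); x,y=293,193
cv2.imwrite("pics/a2.png",cv2.resize(c["color"][y:y+90,x:x+120,::-1],(800,600),interpolation=cv2.INTER_CUBIC))
E
```

```text
[ 0.59850407 -0.19783738  0.16493623] [-0.26548516  0.27456785  0.33293394]
```

View pics/a2.png

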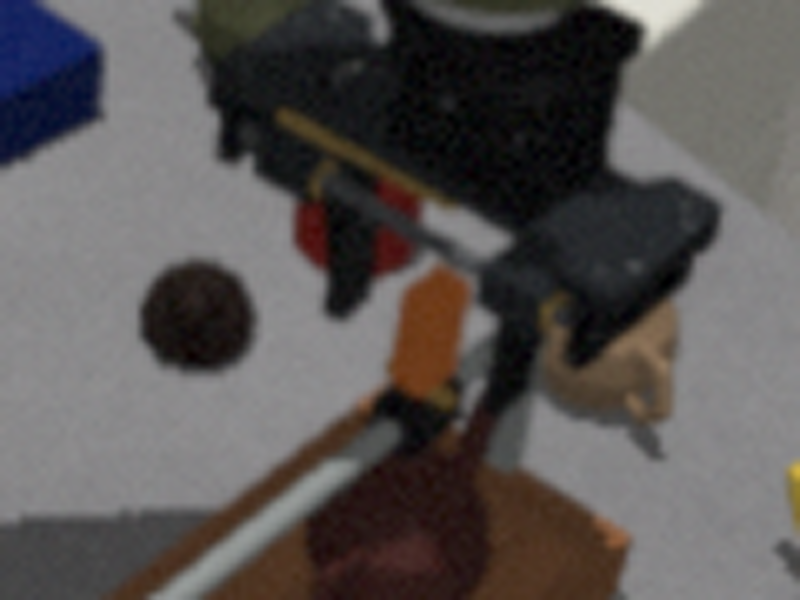

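The grip at (430,335) sits midway between the fingertips at (345,310) and (495,400). I close gently, then firmly.

{"name": "drive_tool", "arguments": {"series": [[[0,0,0],0],[[0,0,0],0],[[0,0,0],0],[[0,0,0],0],[[0,0,0],0],[[0,0,0],0],[[0,0,0],0],[[0,0,0],0],[[0,0,0],0],[[0,0,0],0]], "hand": 1, "newtons": 5}}

```text
time: 5.25
ee_pos: [0.5983, -0.1977, 0.1646]
eef_rot: [-0.124, 0.992, 0.0, -0.0]
ft_force: [-0.3, 1.2, 0.1]
width: 0.0183
grip_force: 5.0
```

{"name": "drive_tool", "arguments": {"series": [[[0,0,0],0],[[0,0,0],0],[[0,0,0],0],[[0,0,0],0],[[0,0,0],0],[[0,0,0],0],[[0,0,0],0],[[0,0,0],0],[[0,0,0],0],[[0,0,0],0]], "newtons": 30}}

```text
time: 6.5
ee_pos: [0.5983, -0.1977, 0.1646]
eef_rot: [-0.124, 0.992, 0.0, -0.0]
ft_force: [0.1, -0.7, -0.7]
width: 0.0178
grip_force: 30.0
```

Gripped (17.8 mm wide). First trial lift, 6 mm.

{"name": "drive_tool", "arguments": {"series": [[[0,0,0.1],0],[[0,0,0.1],0],[[0,0,0.1],0],[[0,0,0.1],0],[[0,0,0.1],0],[[0,0,0.1],0],[[0,0,0],0],[[0,0,0],0],[[0,0,0],0],[[0,0,0],0]]}}

```text
time: 7.75
ee_pos: [0.5984, -0.1977, 0.1706]
eef_rot: [-0.124, 0.992, 0.0, 0.0]
ft_force: [0.3, -0.9, -8.0]
width: 0.0179
grip_force: 30.0
```

```bash
cat > f.py <<'E'
from h import *
f=[]
for i in range(8):
    c=vision.camera("side"); s=r.read_state(); f.append(np.r_[s["ft_force"],s["torque"]])
print(s["time"],s["ee_pos"],np.mean(f,0).round(3),np.std(f,0).round(2))
E
python3 f.py
```

```text
8.15 [ 0.59836612 -0.19771855  0.17063462] [ 3.110e-01  7.400e-02 -7.082e+00  2.900e-02  2.700e-02 -7.000e-03] [0.56 0.35 0.3  0.04 0.02 0.03]
```

{"name": "drive_tool", "arguments": {"series": [[[0,0,-0.1],0],[[0,0,-0.1],0],[[0,0,-0.1],0],[[0,0,-0.1],0],[[0,0,-0.1],0],[[0,0,-0.1],0],[[0,0,0],0],[[0,0,0],0],[[0,0,0],0],[[0,0,0],0]]}}

```text
time: 9.4
ee_pos: [0.5983, -0.1977, 0.1646]
eef_rot: [-0.124, 0.992, 0.0, 0.0]
ft_force: [2.0, 0.3, -4.1]
width: 0.0178
grip_force: 30.0
```

```bash
python3 f.py
```

```text
9.8 [ 0.5983274  -0.19775752  0.16463852] [ 1.715  0.881 -4.484  0.174 -0.325  0.012] [0.43 0.57 0.38 0.02 0.05 0.02]
```

Trial 1 gave about 7.1 N at s≈+0.076. I lower it fully and slide the handle towards s≈0.

{"name": "drive_tool", "arguments": {"series": [[[0,0,-0.1],0],[[0,0,-0.1],0],[[0,0,0],0],[[0,0,0],0],[[0,0,0],0],[[0,0,0],0],[[0,0,0],0],[[0,0,0],0],[[0,0,0],0],[[0,0,0],0]]}}

```text
time: 11.05
ee_pos: [0.5989, -0.1977, 0.1644]
eef_rot: [-0.124, 0.992, 0.0, 0.001]
ft_force: [-3.6, 1.9, 8.8]
width: 0.0179
grip_force: 30.0
```

{"name": "drive_tool", "arguments": {"series": [[[-0.8,-0.2,0],0],[[-0.8,-0.2,0],0],[[-0.8,-0.2,0],0],[[-0.8,-0.2,0],0],[[-0.8,-0.2,0],0],[[-0.8,-0.2,0],0],[[-0.8,-0.2,0],0],[[-0.8,-0.2,0],0],[[-0.8,-0.2,0],0],[[0,0,0],0]]}}

```text
time: 12.3
ee_pos: [0.5268, -0.2159, 0.1644]
eef_rot: [-0.124, 0.992, 0.0, 0.001]
ft_force: [-3.1, 2.6, 10.2]
width: 0.0178
grip_force: 30.0
```

```bash
python3 f.py; python3 - <<'E'
from h import *
S=vision.camera("side")
m=mask(S,(3,90,40),(17,215,240)); k=big(m,(240,190,420,400)); q=cv2.approxPolyDP(cv2.convexHull(k),3,True)[:,0]; print(q.tolist())
x,y=265,205
cv2.imwrite("pics/a3.png",cv2.resize(S["color"][y:y+150,x:x+150,::-1],(600,600),interpolation=cv2.INTER_CUBIC))
E
```

```text
12.7 [ 0.52688653 -0.21592151  0.16437771] [-3.004  2.945 10.821  0.728  0.758  0.012] [0.43 0.53 0.35 0.03 0.06 0.02]
[[386, 273], [384, 281], [313, 346], [277, 316], [276, 308], [331, 266], [364, 262]]
```

View pics/a3.png

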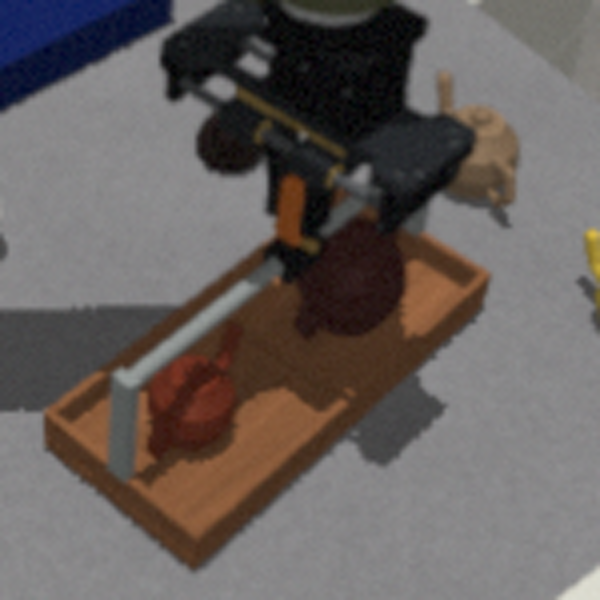

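The handle slid to about s≈0.002 and the carrier hasn't moved: its near corner is still at full-image (313.7,347.5). Second trial lift.

{"name": "drive_tool", "arguments": {"series": [[[0,0,0.1],0],[[0,0,0.1],0],[[0,0,0.1],0],[[0,0,0.1],0],[[0,0,0.1],0],[[0,0,0.1],0],[[0,0,0.1],0],[[0,0,0.1],0],[[0,0,0],0],[[0,0,0],0]]}}

```text
time: 14.0
ee_pos: [0.5262, -0.2158, 0.1706]
eef_rot: [-0.124, 0.992, 0.0, -0.0]
ft_force: [-0.7, 0.0, -8.3]
width: 0.0179
grip_force: 30.0
```

```bash
python3 f.py
```

```text
14.4 [ 0.52621745 -0.21577454  0.17058425] [-5.500e-01  1.390e-01 -7.098e+00  4.700e-02  1.860e-01  6.000e-03] [0.26 0.4  0.73 0.03 0.03 0.03]
```

{"name": "drive_tool", "arguments": {"series": [[[0,0,-0.1],0],[[0,0,-0.1],0],[[0,0,-0.1],0],[[0,0,-0.1],0],[[0,0,-0.1],0],[[0,0,-0.1],0],[[0,0,-0.1],0],[[0,0,0],0],[[0,0,0],0],[[0,0,0],0]]}}

```text
time: 15.65
ee_pos: [0.5271, -0.2157, 0.1644]
eef_rot: [-0.125, 0.992, -0.0, 0.001]
ft_force: [-2.2, 1.2, 5.6]
width: 0.018
grip_force: 30.0
```

```bash
python3 f.py
```

```text
16.05 [ 0.52705231 -0.21566647  0.16442763] [-1.993  1.423  5.965  0.409  0.501 -0.031] [0.38 0.34 0.48 0.04 0.03 0.02]
```

Moment balance from the two pivots: W ≈ 8.9 N and balance at c ≈ +0.031. I slide +0.029 and trial-lift.

{"name": "drive_tool", "arguments": {"series": [[[0.4,0.1,0],0],[[0.4,0.1,0],0],[[0.4,0.1,0],0],[[0.4,0.1,0],0],[[0.4,0.1,0],0],[[0.4,0.1,0],0],[[0.4,0.1,0],0],[[0,0,0],0],[[0,0,0],0],[[0,0,0],0]]}}

```text
time: 17.3
ee_pos: [0.5554, -0.2085, 0.1645]
eef_rot: [-0.125, 0.992, -0.0, 0.001]
ft_force: [-0.4, 2.0, 5.0]
width: 0.0181
grip_force: 30.0
```

```bash
python3 - <<'E'
from h import *
import pickle
pickle.dump(vision.camera("side"),open("pics/s_stand.pkl","wb"))
E
```

{"name": "drive_tool", "arguments": {"series": [[[0,0,0.2],0],[[0,0,0.2],0],[[0,0,0.2],0],[[0,0,0.2],0],[[0,0,0.2],0],[[0,0,0.2],0],[[0,0,0],0],[[0,0,0],0],[[0,0,0],0],[[0,0,0],0]]}}

```text
time: 18.6
ee_pos: [0.5543, -0.2087, 0.1755]
eef_rot: [-0.124, 0.992, 0.0, -0.0]
ft_force: [-1.0, 0.2, -8.3]
width: 0.0181
grip_force: 30.0
```

```bash
python3 f.py; python3 - <<'E'
from h import *
import pickle
A=pickle.load(open("pics/s_stand.pkl","rb")); B=vision.camera("side"); pickle.dump(B,open("pics/s_hang.pkl","wb"))
for C in(A,B):
    k=big(mask(C,(3,90,40),(17,215,240)),(240,190,420,400)); q=cv2.approxPolyDP(cv2.convexHull(k),2,True)[:,0]; print(q.tolist())
# sub-pixel vertical shift of patches around tray lower edge/ends
ga,gb=[cv2.cvtColor(c["color"],cv2.COLOR_RGB2GRAY) for c in(A,B)]
c0=np.array([.5235,-.215,0]);u=np.array([np.cos(np.radians(13.9)),np.sin(np.radians(13.9)),0]);v=np.array([u[1],-u[0],0])
for s in(-.16,-.12,-.05,.05,.12,.16):
    p=proj(A,[c0+u*s+v*.068+[0,0,.02]])[0]; p2=proj(A,[c0+u*s+v*.068+[0,0,.03]])[0]
    n,st,e=cv2.calcOpticalFlowPyrLK(ga,gb,p.reshape(1,1,2).astype(np.float32),None,winSize=(15,15))
    print(s,p,(n[0,0]-p),"px/10mm",p2-p,st[0,0])
E
```

```text
19.0 [ 0.55432655 -0.20874936  0.17560625] [-1.38e-01 -9.60e-02 -9.23e+00  4.80e-02  1.40e-02  8.00e-03] [0.31 0.51 0.35 0.03 0.02 0.02]
[[386, 273], [384, 281], [313, 346], [276, 315], [278, 306], [339, 260], [363, 261]]
[[346, 239], [388, 270], [386, 276], [313, 344], [278, 314], [277, 307]]
-0.16 [311.50143909 343.96519833] [ 1.31597424 -1.1861456 ] px/10mm [ 0.24355315 -2.35700565] 1
-0.12 [322.11994882 334.54443735] [-0.83482309  0.46374136] px/10mm [ 0.302789   -2.36726033] 1
-0.05 [339.64227657 318.94315232] [ 4.67608281 -4.92233934] px/10mm [ 0.39329917 -2.37730821] 1
0.05 [362.54383101 298.44854146] [ 0.18773637 -2.24633199] px/10mm [ 0.49783952 -2.37727186] 1
0.12 [377.23594474 285.23846095] [ 1.5905018  -2.62820094] px/10mm [ 0.55660276 -2.36922876] 1
0.16 [385.18080117 278.07468313] [ 1.57115196 -4.57019704] px/10mm [ 0.58565242 -2.36222541] 1
```

```bash
cat > tilt.py <<'E'
from h import *
import pickle
c0=np.array([.5235,-.215,0]);u=np.array([np.cos(np.radians(13.9)),np.sin(np.radians(13.9)),0]);v=np.array([u[1],-u[0],0])
def edge(C,z,pol):   # subpixel vertical edge location of wood/table boundary
    g=cv2.GaussianBlur(C["color"],(3,3),0).astype(float); g=g[:,:,0]-g[:,:,2]   # red-blue: wood high, table ~0
    xs,ys=[],[]
    for s in np.linspace(-.145,.145,60):
        p=proj(C,[c0+u*s+v*.068+[0,0,z]])[0]; x=int(round(p[0])); yy=np.arange(int(p[1])-9,int(p[1])+16)
        w=g[yy,x]; d=-np.diff(w); i=d.argmax()
        if d[i]>8 and 0<i<len(d)-1:
            o=.5*(d[i-1]-d[i+1])/(d[i-1]-2*d[i]+d[i+1]); xs.append(x); ys.append(yy[i]+.5+o)
    xs,ys=np.array(xs),np.array(ys); ok=np.ones(len(xs),bool)
    for _ in range(4):
        f=np.polyfit(xs[ok],ys[ok],2); e=np.abs(ys-np.polyval(f,xs)); ok=e<max(.4,2*np.median(e))
    return f,ok.sum(),np.std((ys-np.polyval(f,xs))[ok])
def report(A,B):
    fa,fb=edge(A,0.004,1),edge(B,0.004,1); print(fa[1:],fb[1:])
    hs=[]
    for s in(-.145,.145):
        p=proj(A,[c0+u*s+v*.068])[0];p2=proj(A,[c0+u*s+v*.068+[0,0,.01]])[0]-p
        sl=np.polyval(np.polyder(fa[0]),p[0]); dy=np.polyval(fb[0],p[0])-np.polyval(fa[0],p[0])
        hs.append(10*dy/(p2[1]-sl*p2[0]))
    print("rise mm -end,+end",np.round(hs,1),"tilt deg",np.degrees((hs[1]-hs[0])/290))
if __name__=="__main__": report(*[pickle.load(open(f"pics/{n}.pkl","rb")) for n in("s_stand","s_hang")])
E
python3 tilt.py
```

```text
(np.int64(57), np.float64(3.104543659246976)) (np.int64(55), np.float64(2.6865600689613918))
rise mm -end,+end [-3.2 -9.5] tilt deg -1.2427379430833345
```

```bash
python3 - <<'E'
s=open("tilt.py").read()
a=s.index("        w=g[yy,x]"); b=s.index("    xs,ys=np.array")
s=s[:a]+'''        w=cv2.cvtColor(C["color"],cv2.COLOR_RGB2HSV)[yy,x,1].astype(float); i=np.where(w>75)[0]
        if len(i) and i[-1]<len(w)-1:
            j=i[-1]; xs.append(x); ys.append(yy[j]+(w[j]-75)/(w[j]-w[j+1]))
'''+s[b:]
s=s.replace("polyfit(xs[ok],ys[ok],2)","polyfit(xs[ok],ys[ok],1)")
open("tilt.py","w").write(s)
E
python3 tilt.py
python3 - <<'E'
import pickle,cv2,numpy as np
A,B=[pickle.load(open(f"pics/{n}.pkl","rb"))["color"] for n in("s_stand","s_hang")]
h=cv2.cvtColor(A,cv2.COLOR_RGB2HSV)
for x in(325,350,375): print(x,h[280:345,x,1].tolist())
E
```

```text
(np.int64(60), np.float64(0.1248803868863276)) (np.int64(60), np.float64(0.12315817976261724))
rise mm -end,+end [ 1.4 15.6] tilt deg 2.7926828752401227
325 [11, 62, 126, 147, 141, 136, 147, 159, 157, 162, 153, 140, 143, 143, 143, 142, 147, 144, 148, 142, 143, 147, 148, 144, 140, 144, 140, 138, 144, 145, 143, 143, 140, 143, 143, 144, 140, 143, 141, 147, 146, 147, 142, 144, 140, 145, 143, 146, 144, 139, 146, 141, 149, 144, 145, 115, 52, 13, 5, 4, 2, 4, 4, 2, 2]
350 [117, 124, 105, 138, 128, 124, 160, 117, 116, 170, 136, 145, 139, 142, 155, 140, 140, 139, 147, 146, 144, 140, 144, 140, 150, 140, 145, 141, 148, 152, 140, 134, 119, 69, 16, 5, 2, 4, 2, 2, 2, 2, 4, 2, 4, 2, 5, 2, 6, 6, 2, 4, 4, 4, 4, 4, 6, 2, 6, 6, 2, 2, 2, 2, 4]
375 [148, 141, 145, 146, 145, 150, 141, 144, 138, 128, 93, 19, 2, 3, 3, 10, 3, 7, 7, 4, 3, 0, 7, 4, 7, 0, 3, 0, 8, 6, 6, 2, 2, 2, 2, 4, 2, 4, 6, 2, 2, 6, 6, 2, 4, 6, 2, 4, 7, 5, 4, 6, 2, 2, 2, 4, 2, 2, 2, 5, 5, 4, 4, 4, 2]
```

The edge fit is clean (0.12 px). The + end rose 15.6 mm and the − end 1.4 mm, a tilt of 2.8°, so the balance is 4–5 mm further towards −x. I set down, slide −5 mm and retry.

{"name": "drive_tool", "arguments": {"series": [[[0,0,-0.2],0],[[0,0,-0.2],0],[[0,0,-0.2],0],[[0,0,-0.2],0],[[0,0,-0.2],0],[[0,0,-0.2],0],[[0,0,0],0],[[-0.25,-0.06,0],0],[[-0.25,-0.06,0],0],[[0,0,0],0]]}}

```text
time: 20.3
ee_pos: [0.5498, -0.21, 0.1645]
eef_rot: [-0.124, 0.992, -0.0, 0.001]
ft_force: [-0.2, 2.9, 6.4]
width: 0.018
grip_force: 30.0
```

```bash
python3 - <<'E'
from h import *
import pickle
print(r.read_state()["ee_pos"],r.read_state()["ft_force"])
pickle.dump(vision.camera("side"),open("pics/s_stand2.pkl","wb"))
E
```

```text
[ 0.54979247 -0.20997306  0.16445641] [-0.15257066  2.87198203  6.36982767]
```

{"name": "drive_tool", "arguments": {"series": [[[0,0,0.3],0],[[0,0,0.3],0],[[0,0,0.3],0],[[0,0,0.3],0],[[0,0,0],0],[[0,0,0],0],[[0,0,0],0],[[0,0,0],0],[[0,0,0],0],[[0,0,0],0]]}}

```text
time: 21.6
ee_pos: [0.5493, -0.2099, 0.1756]
eef_rot: [-0.124, 0.992, 0.0, -0.0]
ft_force: [-0.6, 0.1, -10.7]
width: 0.018
grip_force: 30.0
```

```bash
python3 f.py; python3 - <<'E'
from tilt import *
A=pickle.load(open("pics/s_stand.pkl","rb")); A2=pickle.load(open("pics/s_stand2.pkl","rb")); B=vision.camera("side"); report(A,A2); report(A,B)
E
```

```text
22.0 [ 0.54929738 -0.20992618  0.17557366] [-0.071  0.035 -8.842  0.041  0.036  0.013] [0.49 0.43 0.44 0.04 0.04 0.02]
(np.int64(60), np.float64(0.1248803868863276)) (np.int64(60), np.float64(0.1347798438190232))
rise mm -end,+end [-0.3  0.1] tilt deg 0.0714876512762373
(np.int64(60), np.float64(0.1248803868863276)) (np.int64(60), np.float64(0.1454281421263928))
rise mm -end,+end [10.9 10.9] tilt deg -0.0036399444404407707
```

It hangs level: 10.9 mm rise at both ends, 0.0° tilt, W ≈ 8.9 N. Next I lift to clear the bystanders and carry it over.

{"name": "drive_tool", "arguments": {"series": [[[0,0,0.3],0],[[0,0,0.6],0],[[0,0,1.0],0],[[0,0,1.3],0],[[0,0,1.5],0],[[0,0,1.5],0],[[0,0,1.3],0],[[0,0,1.0],0],[[0,0,0.7],0],[[0,0,0.3],0]]}}

```text
time: 23.3
ee_pos: [0.5493, -0.21, 0.2708]
eef_rot: [-0.124, 0.992, -0.0, 0.0]
ft_force: [-0.5, -0.8, -8.9]
width: 0.0174
grip_force: 30.0
```

{"name": "drive_tool", "arguments": {"series": [[[0,0.5,0],0],[[-0.1,1.0,0],0],[[-0.2,1.5,0],-0.3],[[-0.2,2.0,0],-0.3],[[-0.2,2.5,0],-0.3],[[-0.2,2.5,0],-0.3],[[-0.2,2.5,0],-0.3],[[-0.2,2.5,0],-0.3],[[-0.2,2.5,0],-0.3],[[-0.2,2.5,0],-0.3]]}}

```text
time: 24.55
ee_pos: [0.5317, -0.0083, 0.2703]
eef_rot: [-0.104, 0.995, 0.0, -0.0]
ft_force: [-0.1, -0.3, -8.5]
width: 0.0179
grip_force: 30.0
```

{"name": "drive_tool", "arguments": {"series": [[[-0.2,2.5,0],-0.3],[[-0.2,2.5,0],-0.3],[[-0.2,2.5,0],-0.3],[[-0.2,2.5,0],-0.3],[[-0.2,2.5,0],-0.3],[[-0.2,2.5,0],-0.3],[[-0.2,2.5,0],-0.3],[[-0.2,2.5,0],-0.3],[[-0.2,2.0,0],-0.1],[[-0.2,1.3,0],0]]}}

```text
time: 25.8
ee_pos: [0.5118, 0.2244, 0.2703]
eef_rot: [-0.082, 0.997, -0.0, -0.0]
ft_force: [0.8, -0.5, -9.0]
width: 0.018
grip_force: 30.0
```

{"name": "drive_tool", "arguments": {"series": [[[-0.1,0.6,0],0],[[0,0,0],0],[[0,0,0],0],[[0,0,-0.5],0],[[0,0,-0.7],0],[[0,0,-0.7],0],[[0,0,-0.5],0],[[0,0,0],0],[[0,0,0],0],[[0,0,0],0]]}}

```text
time: 27.05
ee_pos: [0.5114, 0.2292, 0.2469]
eef_rot: [-0.082, 0.997, 0.0, 0.0]
ft_force: [-0.1, -0.3, -8.2]
width: 0.018
grip_force: 30.0
```

```bash
python3 - <<'E'
from h import *
import pickle
s=r.read_state();print(s["time"],s["ee_pos"],s["ft_force"]);q=s["eef_rot"]; print("tool x yaw",2*np.degrees(np.arctan2(q[1],q[0])))
T=vision.camera("top");S=vision.camera("side")
pickle.dump((T,S),open("pics/hover.pkl","wb"))
print(proj(T,[.49,.225,.1]),proj(S,[.49,.225,.1]))
a=cv2.resize(T["color"][150:330,165:305,::-1],(420,540),interpolation=cv2.INTER_CUBIC)
b=cv2.resize(S["color"][120:280,170:330,::-1],(380,380),interpolation=cv2.INTER_CUBIC); b=cv2.copyMakeBorder(b,0,160,0,0,cv2.BORDER_CONSTANT)
cv2.imwrite("pics/hov.png",np.hstack([a,b]))
E
```

```text
27.05 [0.51143103 0.22915459 0.2468601 ] [-0.07079925 -0.33079689 -8.2421334 ]
tool x yaw 189.39417704185206
[[227.99899052 235.48168946]] [[249.19152892 194.75230361]]
```

View pics/hov.png

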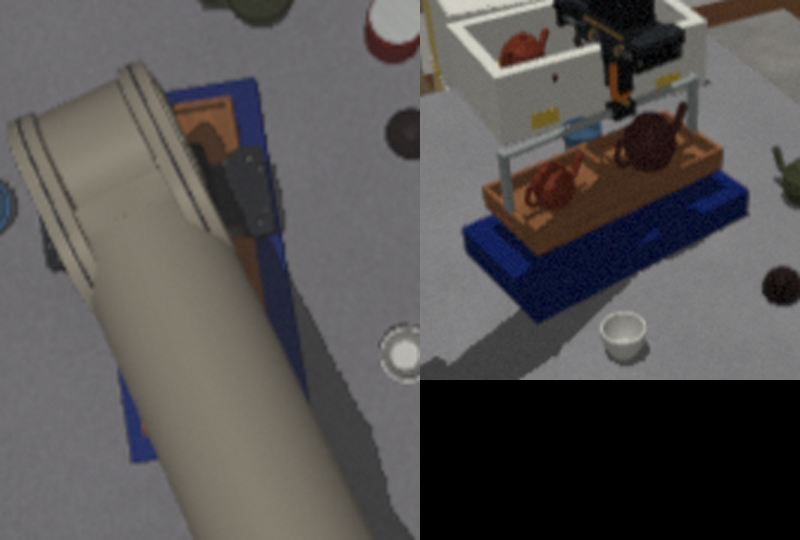

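The carrier hangs level above the block with both pots standing. I now measure carrier against block in the same side view: near lower corner ≈(220,225), right lower corner ≈(297,186).

```bash
python3 - <<'E'
from h import *
import pickle
T,S=pickle.load(open("pics/hover.pkl","rb")); S0=pickle.load(open("pics/side0.pkl","rb"))
def lines(S,m,corn,n=40):
    # refine the polyline given by approximate corners: fit lines to the outer contour near each segment, intersect
    k=big(m)[:,0].astype(float); L=[]
    for a,b in zip(corn[:-1],corn[1:]):
        a,b=np.array(a,float),np.array(b,float);d=b-a;l=np.linalg.norm(d);d/=l;w=k-a;t=w@d;e=np.abs(w[:,0]*d[1]-w[:,1]*d[0])
        sel=k[(t>.12*l)&(t<.88*l)&(e<3)]; vx,vy,x,y=cv2.fitLine(sel.astype(np.float32),cv2.DIST_HUBER,0,.01,.01).ravel(); L.append((np.array([vx,vy]),np.array([x,y]),len(sel)))
    return L
def X(l1,l2):
    A=np.c_[l1[0],-l2[0]]; t=np.linalg.solve(A,l2[1]-l1[1]); return l1[1]+t[0]*l1[0]
wood=mask(S,(3,90,25),(17,215,240)); wood[:150]=0
kw=cv2.approxPolyDP(cv2.convexHull(big(wood)),2,True)[:,0]; print("wood hull",kw.tolist())
bl=mask(S0,(108,120,30),(128,255,255)); kb=cv2.approxPolyDP(cv2.convexHull(big(bl)),2,True)[:,0]; print("blue hull",kb.tolist())
# block: bottom corners z=0
L=lines(S0,bl,[(190,215),(190,226),(221,254),(304,211),(307,200)]) 
nb=X(L[1],L[2]); print("block near corner z0",nb,plane(S0,[nb],0)); 
d=plane(S0,[nb,L[2][1]+L[2][0]*0],0); 
e=plane(S0,[L[2][1]-20*L[2][0],L[2][1]+20*L[2][0]],0); e=e[1]-e[0]; print("block yaw side",np.degrees(np.arctan2(e[1],e[0]))%180)
# carrier
kn=kw[kw[:,1].argmax()]; L=None
z=.0822
print("carrier near corner",kn,plane(S,[kn],z))
for q in kw: print(q,plane(S,[q],z)[0].round(4),plane(S,[q],z+.04)[0].round(4))
# top-view block re-fit from start image
T0=pickle.load(open("pics/top0.pkl","rb")); 
c=np.array([.4845,.2245,.05])
for off in [(-.19,-.095),(.19,-.095),(.19,.095),(-.19,.095)]:
    a=np.radians(9.03);p=c+[off[0]*np.cos(a)-off[1]*np.sin(a),off[0]*np.sin(a)+off[1]*np.cos(a),0]; print("expect block top corner",p.round(4),proj(S0,p),proj(S0,p-[0,0,.05]),proj(T0,p))
E
```

```text
wood hull [[296, 182], [294, 191], [222, 226], [217, 225], [197, 205], [197, 198], [265, 168], [279, 167]]
blue hull [[307, 200], [304, 211], [218, 254], [190, 226], [188, 217], [274, 178]]
block near corner z0 [218.63017 255.09781] [[3.18455797e-01 1.06727884e-01 1.11022302e-16]]
block yaw side 9.556845478012395
carrier near corner [222 226] [[0.35127729 0.13951976 0.0822    ]]
[296 182] [0.6834 0.2356 0.0822] [0.6504 0.1855 0.1222]
[294 191] [0.6473 0.1911 0.0822] [0.616  0.1432 0.1222]
[222 226] [0.3513 0.1395 0.0822] [0.3345 0.0941 0.1222]
[217 225] [0.3396 0.1517 0.0822] [0.3234 0.1057 0.1222]
[197 205] [0.3229 0.2804 0.0822] [0.3075 0.2281 0.1222]
[197 198] [0.3373 0.3177 0.0822] [0.3212 0.2636 0.1222]
[265 168] [0.6315 0.3739 0.0822] [0.601  0.3171 0.1222]
[279 167] [0.6814 0.3543 0.0822] [0.6485 0.2984 0.1222]
expect block top corner [0.3118 0.1009 0.05  ] [[216.06323645 245.2008458 ]] [[217.41492531 256.96638158]] [[269.31390728 294.3936346 ]]
expect block top corner [0.6871 0.1605 0.05  ] [[307.83431253 199.64234589]] [[307.1045471 210.8255873]] [[250.25093068 175.35611124]]
expect block top corner [0.6572 0.3481 0.05  ] [[274.25030469 176.57041259]] [[274.21129604 187.37301545]] [[191.31151507 184.67948564]]
expect block top corner [0.2819 0.2885 0.05  ] [[185.67682403 215.00914624]] [[187.55543276 226.45256125]] [[208.11413369 304.76711487]]
```

```bash
python3 - <<'E'
from h import *
import pickle
T,S=pickle.load(open("pics/hover.pkl","rb"))
h=cv2.cvtColor(S["color"],cv2.COLOR_RGB2HSV)
wood=(((h[...,0]<20)|(h[...,0]>170))&(h[...,1]>75)).astype(np.uint8)*255
def pred(c,yaw,z):
    a=np.radians(yaw);u=np.array([np.cos(a),np.sin(a),0]);n=np.array([-u[1],u[0],0]);c=np.r_[c,z]
    return lambda s,l: c+u*s+n*l
f=pred((.4845,.2245),9.03,.0822)
def edgefit(line):
    res=[]
    for P in line:
        x,y=proj(S,[P])[0]; x=int(round(x)); col=wood[int(y)-8:int(y)+9,x]; i=np.where(col>0)[0]
        if len(i): res.append((x,int(y)-8+i[-1]+.5-(y)))
    return np.array(res)
e=edgefit([f(s,-.068) for s in np.linspace(-.14,.14,30)]); print("long edge dy px at -,+ ends",np.polyval(np.polyfit(np.arange(len(e)),e[:,1],1),[0,len(e)-1]))
e=edgefit([f(-.16,l) for l in np.linspace(-.055,.055,15)]); print("short -end edge dy",np.median(e[:,1]))
J=lambda d:(proj(S,[f(-.16,-.068)+d])-proj(S,[f(-.16,-.068)]))[0]
print("px per 10mm along n",J(f(0,.01)-f(0,0)),"u",J(f(.01,0)-f(0,0)), proj(S,[f(-.16,-.068),f(.16,-.068),f(-.16,.068)]))
E
```

```text
long edge dy px at -,+ ends [-1.20004209 -1.6362143 ]
short -end edge dy -2.1398183112661116
px per 10mm along n [-1.73973073 -1.63342369] u [ 2.73285939 -1.29729958] [[218.75788175 228.76018816]
 [296.74227934 191.76199945]
 [196.49273989 207.82943277]]
```

Both methods say to shift about −3 mm in x and −3.5 mm in y. I apply that while lowering gently.

{"name": "drive_tool", "arguments": {"series": [[[-0.1,-0.1,-0.2],0],[[-0.1,-0.1,-0.4],0],[[-0.1,-0.1,-0.4],0],[[0,0,-0.4],0],[[0,0,-0.4],0],[[0,0,-0.4],0],[[0,0,-0.3],0],[[0,0,-0.2],0],[[0,0,-0.1],0],[[0,0,-0.1],0]]}}

```text
time: 28.4
ee_pos: [0.5084, 0.2261, 0.2176]
eef_rot: [-0.082, 0.997, 0.0, 0.0]
ft_force: [0.3, -0.2, -9.2]
width: 0.0183
grip_force: 30.0
```

{"name": "drive_tool", "arguments": {"series": [[[0,0,0],0],[[0,0,-0.05],0],[[0,0,-0.05],0],[[0,0,-0.05],0],[[0,0,-0.05],0],[[0,0,-0.05],0],[[0,0,-0.05],0],[[0,0,-0.05],0],[[0,0,0],0],[[0,0,0],0]]}}

```text
time: 29.65
ee_pos: [0.5084, 0.2261, 0.2145]
eef_rot: [-0.082, 0.997, 0.0, 0.0]
ft_force: [-1.7, -0.7, -1.7]
width: 0.0178
grip_force: 30.0
```

{"name": "drive_tool", "arguments": {"series": [[[0,0,-0.05],0],[[0,0,0],0],[[0,0,0],0],[[0,0,0],0],[[0,0,0],0],[[0,0,0],0],[[0,0,0],0],[[0,0,0],0],[[0,0,0],0],[[0,0,0],0]]}}

```text
time: 30.9
ee_pos: [0.5088, 0.2262, 0.2144]
eef_rot: [-0.082, 0.997, 0.0, 0.001]
ft_force: [-2.0, -1.5, 5.9]
width: 0.0178
grip_force: 30.0
```

{"name": "drive_tool", "arguments": {"series": [[[0,0,0],0],[[0,0,0],0],[[0,0,0],0],[[0,0,0],0],[[0,0,0],0],[[0,0,0],0],[[0,0,0],0],[[0,0,0],0],[[0,0,0],0],[[0,0,0],0]], "hand": 0.3}}

```text
time: 32.15
ee_pos: [0.5083, 0.2261, 0.2136]
eef_rot: [-0.082, 0.997, 0.0, -0.0]
ft_force: [0.0, 0.2, -0.1]
width: 0.0612
grip_force: 0.0
```

{"name": "drive_tool", "arguments": {"series": [[[0,0,0.5],0],[[0,0,0.8],0],[[0,0,1],0],[[0,0,1],0],[[0,0,1],0],[[0,0,1],0],[[0,0,1],0],[[0,0,1],0],[[0,0,1],0],[[0,0,0.7],0]]}}

```text
time: 33.4
ee_pos: [0.5084, 0.2261, 0.3043]
eef_rot: [-0.082, 0.997, 0.0, 0.0]
ft_force: [0.7, -0.6, 0.4]
width: 0.0609
grip_force: 0.0
```

{"name": "drive_tool", "arguments": {"series": [[[0,0,1],0],[[-1,2,1],0],[[-1.5,3,1],0],[[-2,4,1],0],[[-2,4,0],0],[[-2,4,0],0],[[-2,4,0],0],[[-2,4,0],0],[[-2,4,0],0],[[-1,2,0],0]]}}

```text
time: 34.65
ee_pos: [0.3514, 0.5381, 0.3432]
eef_rot: [-0.083, 0.997, -0.0, -0.001]
ft_force: [-0.4, -0.2, -0.4]
width: 0.0608
grip_force: 0.0
```

```bash
python3 - <<'E'
from h import *
import pickle
s=r.read_state();print(s["time"],s["ee_pos"],s["ft_force"])
T=vision.camera("top");S=vision.camera("side")
pickle.dump((T,S),open("pics/end.pkl","wb"))
a=cv2.resize(T["color"][150:330,165:305,::-1],(420,540),interpolation=cv2.INTER_CUBIC)
b=cv2.resize(S["color"][120:280,170:330,::-1],(380,380),interpolation=cv2.INTER_CUBIC); b=cv2.copyMakeBorder(b,0,160,0,0,cv2.BORDER_CONSTANT)
cv2.imwrite("pics/end.png",np.hstack([a,b]))
E
```

```text
34.65 [0.3514229  0.53806332 0.34322282] [-0.37930337 -0.15585713 -0.39805802]
```

View pics/end.png

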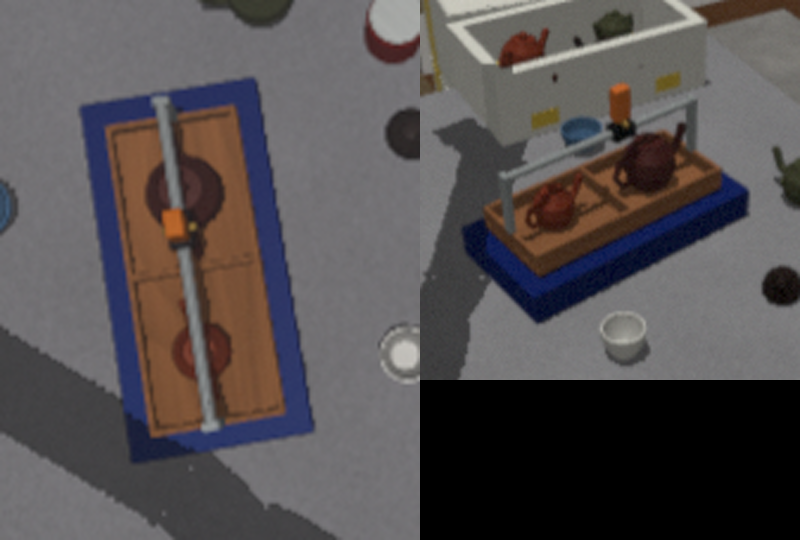

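The carrier is released and standing on the block with both pots upright and everything else in place. I check the centring from the rim corners against the block corners.

```bash
python3 - <<'E'
from h import *
import pickle
T,S=pickle.load(open("pics/end.pkl","rb"))
o=np.array([165,150]); f=lambda L:(np.array(L,float)+.5)/3-.5+o
C=plane(T,f([(105,126),(235,106),(285,412),(150,437)]),.09); B=plane(T,f([(81,106),(257,78),(313,431),(132,462)]),.05)
for n,P in(("carrier",C),("block",B)):
    a=P[0]+P[1]-P[2]-P[3]; print(n,P.mean(0).round(4),np.degrees(np.arctan2(a[1],a[0])).round(2),[round(float(np.linalg.norm(P[i]-P[i-1])),3) for i in range(4)])
E
```

```text
carrier [0.4805 0.2223 0.09  ] 9.26 [0.319, 0.135, 0.316, 0.136]
block [0.4856 0.224  0.05  ] 9.08 [0.376, 0.189, 0.376, 0.187]
```

The carrier is within about 5 mm of centre and 0.2° of alignment, fully on the block. I hand in.

```bash
python3 -c "
from bench import r
print(r.close_job())"
```

```text
the job is handed in; nothing more can be done
None
```

The job is handed in: the carrier hung level with the handle at about +26 mm, and now stands fully on the blue block, about 5 mm off centre and 0.2° out of line, both teapots upright, handle released, the bystanders in view unmoved, in about 35 s.

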